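Slide carrier from warmer to reader

TASK

Move the flat steel slide carrier from the slide warmer to the reader. It lies sunk in the warmer's channel, so first press only lightly on its rubber thumb pad and slide it out over the warmer's open front edge until its front end sticks out far enough to pinch by its two sides, without letting it tip off; then lift it and lay it flat in the reader's cradle, lined up with the cradle, and let go. Leave the cup, the bottle and the small box where they are.

Things in the scene. Friction and masses are not known exactly. Their poses are not given: they have to be found in the camera images.
- warmer: Slide warmer, fixed: white casing 175 mm long (x), 130 mm wide (y), its height above the bench differs from start to start. Origin on its middle line, 58 mm below its flat top; x runs along the channel, away from the open front. The channel, 64 mm wide, 8 mm deep (floor 50 mm above the origin), runs from the open front edge at x = -80 mm to a back wall at x = +80 mm. It does not yield.
- warmer_lip (a point): Middle of the channel floor's open front edge (warmer frame -80, 0, 50 mm). Free air before and below it. The carrier tips off when its centre passes this edge.
- carrier_mid (a point): Centre (half-way up) of the carrier: a flat loose steel tray 150 mm long (x), 60 mm wide (y), 8 mm thick, 0.2 to 0.4 kg, balanced at its centre. At the start it lies in the channel, its top level with the warmer's top, its front (-x) end about at the open edge. Two glass slides lie flush in its front part; they crack when it is pressed on to the warmer with more than 25 N.
- carrier_thumb (a point): Middle of the black rubber thumb pad (36 mm along, 40 mm across) on the carrier's top, 47 mm behind its centre along x; the pad stands 1 mm above the steel, and this point lies on its surface, 5 mm above the carrier's centre. The place to press: closed fingertips pressed here with about 10 to 14 N drag the carrier along (friction about 1.1 on the pad, 0.65 in the channel); on the bare steel they slip.
- reader: Reader, fixed: grey cradle before a low white scanner body (x = 90 to 185 mm, top 80 mm above the origin). Origin on the middle line, x points to the scanner; height differs from start to start. Cradle floor 50 mm above the origin, from its front edge at x = -30 mm (free air before it) to a stop at x = +83 mm; side rails 6 mm high, 70 mm apart, from x = -5 mm on.
- reader_seat (a point): Where the carrier's centre belongs in the cradle (reader frame 0, 0, 54 mm), long side along the reader's x; one end then sticks out 45 mm over the cradle's front edge.
- sample_cup: White open cup, 52 mm across, 55 mm high, loose, on the bench; origin at its underside. Leave alone.
- reagent_bottle: Amber bottle, 50 mm across, 110 mm high, loose; origin at its underside. Leave alone.
- slide_box: Small cardboard box 80 x 50 x 35 mm, loose; origin at its underside. Leave alone.
Not all that is in view belongs to the job. Of the things that look like the part that bears carrier_mid, the largest one is meant.

How it is judged:
By the outcome, as a careful person would: the job done as asked, in the order asked, and still so for the second after the job is handed in, with the robot touching nothing.
It also fails if it takes over 72 s, if anything falls off the work surface, if the arm or the gripper's body presses on something with over 40 N, if the wrist force passes 120 N, or if a joint passes its speed limit or range.

ROBOT

A 6-joint arm with a two-finger parallel gripper is mounted at the origin on the work surface. World frame = base frame: x ahead of the robot, y to its left, z up, the work surface at z = 0. Lengths are in m, angles in rad, forces in N, time in s.
With the tool pointing down it reaches from about 0.375 to 0.975 m from the base axis. Payload 3.8 kg.
Tool frame: the origin (TCP) lies midway between the tips of the shut fingers; the grasp point (between the pads) lies 19 mm behind it; z points along the fingers, y is the direction in which the jaws open and shut (so a half turn about z gives the same grasp; the last joint's range is limited). The gripper opens to 85 mm and grips with 20 to 120 N. Pads are 22 mm wide; open, the fingers measure 114 mm over their backs; the gripper's body (76 mm by 85 mm) begins 54 mm behind the grasp point. The pads swing forward as they close: fully open they stand 13 mm farther back than shut.
Start: joints at [1.295, 0.264, 1.604, -0, 1.274, -0.037], TCP at [0.16, 0.656, 0.231] pointing down, gripper open.
Joint ranges: [-2.63, 2.63], [-0.94, 2.18], [0.31, 2.57], [-1.31, 4.45], [0, 2.66], [-2.55, 2.55]. Speed limits (rad/s): [2.57, 2.57, 3.14, 3.14, 3.14, 3.14].

INTERFACE

Orientations are given as a rotation vector (axis times angle).
In Python, from workcell import bot gives the robot as it stands.
- The arm moves only by the tool drive_tool, never from a script. Its argument "deltas" is a list of rows, each an object with "hand": the opening, from 0 (shut) to 1 (fully open); "offset": the shift along the world's x, y, z in cm, a list of three; "angular": the turn, a rotation vector about the world's x, y, z in degrees, a list of three. A call has 1 to 8 rows; each row is the pose to reach, as a shift and turn from the pose commanded when the call began; what a row does not reach only later rows make up. A row lasts 1/8 s, in which the tool goes at most 62.5 mm and 10.7 degrees, less where a joint would pass 70% of its speed; a pose out of reach is approached as far as the arm can. A call with a gripper value outside its range is refused whole. The fingers move at their own pace and stop on an object; "force" is the grip in N (left out, the last holds). Time passes only in rows, so rows that repeat a pose let the fingers close. It gives the time, the measured TCP pose, the force and the opening at its end, in the units of the state.
- bot.read_state(): the state, without advancing time (a new reading comes with each control period).
- bot.read_camera(name): name is "scene" or "top"; returns a dict with "frame" (480x640x3 uint8, blue, green, red), "mtx" (3x3 intrinsics, pixels), "k1" (the pictures are not rectified: a ray, as slopes to the right and down, at radius r is drawn at 1 + k1 r^2 times it, then the intrinsics apply), "R" (3x3) and "t" (3): a world point X has camera coordinates R X + t. Camera axes: x right, y down, z forward; pixel columns grow to the right and rows downward; lengths in m; the calibration is good to about 2 mm. A picture is of the moment at which its call begins. There is no depth.
- bot.finish_job(): hands the job in, once; it reports no verdict.
The state is a dict: "time": time; "q": joint angles; "joint_vel": joint speeds; "joint_torque": joint torques, N m; "tool_pos": TCP position; "tcp_rot": TCP orientation; "wrist_force": force on the tool from outside, world axes, zero at the start; "torque": the same for the moment, N m; "width": opening from 0.0 (shut) to 1.0 (fully open).
Only numpy, scipy, OpenCV 4.12 (cv2) and the standard library are available. Lean on these libraries where they do the work, as an engineer would, in place of code of your own. Each camera call takes 0.05 s, during which the arm holds its last target. There are 200 camera calls.

## Working session

There is one attempt and no reset: what is moved stays moved. The work goes in short steps, Python scripts to look and compute and a tool call to move; the robot and the scene stay as the last step left them, time stands still between calls to the robot, and variables do not carry over. Pictures are saved under pics/ and viewed, about 8 in all and at most 12, crops included, and the job is handed in when it is done.

Besides the shell and the picture viewer there is one more tool, called after "Call:" as name([rows], argument=value, ...), one row to a line, values as JSON. drive_tool: Moves the arm, as the interface text tells. Its arguments: {"type":"object","properties":{"deltas":{"type":"array"},"force":{"type":"number"}},"required":["deltas"]}

```bash
mkdir -p pics; cat > h.py <<'E'
import numpy as np, cv2
from workcell import bot
def cam(n,f=None):
    c=bot.read_camera(n)
    if f: cv2.imwrite('pics/'+f,c['frame'])
    return c
def ray(c,uv):
    m=c['mtx'];d=np.array([c['k1'],0,0,0,0.])
    p=cv2.undistortPoints(np.array([[uv]],float),m,d)[0,0]
    R=np.array(c['R']);t=np.array(c['t'])
    return -R.T@t, R.T@np.array([p[0],p[1],1])
def at_z(c,uv,z):
    o,d=ray(c,uv);return o+d*(z-o[2])/d[2]
def proj(c,X):
    return cv2.projectPoints(np.atleast_2d(np.array(X,float)),cv2.Rodrigues(np.array(c['R']))[0],np.array(c['t'],float),c['mtx'],np.array([c['k1'],0,0,0,0.]))[0][:,0]
def tri(c1,u1,c2,u2):
    o,d=ray(c1,u1);p,e=ray(c2,u2)
    A=np.c_[d,-e];s=np.linalg.lstsq(A,p-o,rcond=None)[0]
    a=o+d*s[0];b=p+e*s[1];return (a+b)/2,np.linalg.norm(a-b)
E
python3 - <<'E'
from h import *
for n in('scene','top'):
    c=cam(n,n+'0.png');print(n,c['mtx'],c['k1'],-np.array(c['R']).T@c['t'])
print(bot.read_state())
E
```

```text
scene [[565.13546584   0.         314.4225677 ]
 [  0.         565.13546584 239.99888966]
 [  0.           0.           1.        ]] -0.1277054046631211 [1.31454792 0.27301567 0.69599417]
top [[531.48755344   0.         310.90042074]
 [  0.         531.48755344 229.17514859]
 [  0.           0.           1.        ]] -0.14162084700620223 [ 0.38113404 -0.04003045  1.07505661]
{'time': 0.1, 'q': array([ 1.29510058e+00,  2.64693494e-01,  1.60526762e+00, -1.36433513e-05,
        1.27374050e+00, -3.68938786e-02]), 'joint_vel': array([ 1.65270547e-03, -2.87009446e-04,  8.20851582e-05, -2.87025662e-04,
       -8.00366494e-04, -8.98985847e-04]), 'joint_torque': array([ 2.39648172e-03, -5.16704750e+01, -3.68595672e+01, -4.90582568e-05,
        6.27026908e-03, -2.04034443e-06]), 'tool_pos': array([0.15947811, 0.65518093, 0.23005969]), 'tcp_rot': array([-0.37417442, -3.11891096,  0.00327522]), 'wrist_force': array([-0.45794514,  0.11899881, -1.40507175]), 'torque': array([ 0.02645887, -0.00507436, -0.03945639]), 'width': 0.9989960192902797}
```

View pics/scene0.png

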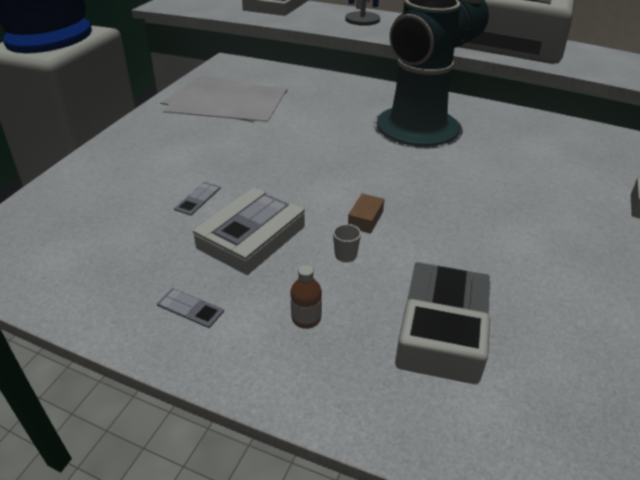

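View pics/top0.png

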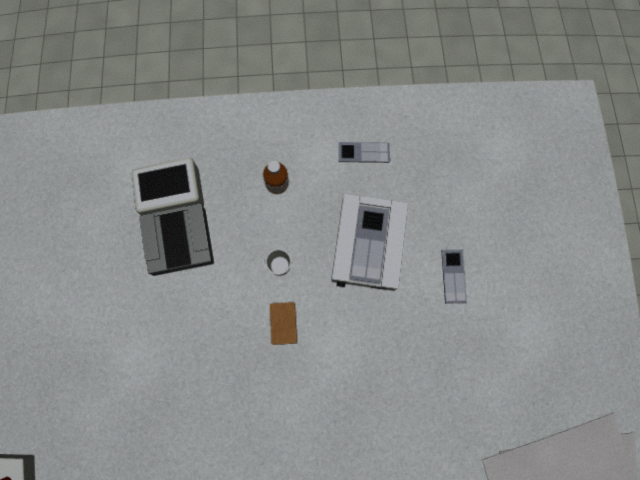

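```bash
python3 - <<'E'
from h import *
for n in('scene','top'):
    c=cam(n);print(n,[(p,proj(c,p).round().tolist()) for p in [(0,0,0),(.5,0,0),(.5,.3,0),(.5,-.3,0),(.8,0,0)]])
    f=c['frame']
    if n=='top': bs=[(325,185,90,115),(125,150,95,130)]
    else: bs=[(185,180,130,95),(390,255,110,130)]
    ims=[cv2.resize(f[y:y+h,x:x+w],None,fx=4,fy=4,interpolation=cv2.INTER_CUBIC) for x,y,w,h in bs]
    H=max(i.shape[0] for i in ims);ims=[cv2.copyMakeBorder(i,0,H-i.shape[0],0,0,0) for i in ims]
    o=np.hstack(ims);o=cv2.convertScaleAbs(o,alpha=1.3);s=min(1,800/o.shape[1])
    print(s,o.shape)
    if s<1:o=cv2.resize(o,None,fx=s,fy=s)
    cv2.imwrite(f'pics/{n}_c.png',o)
E
```

```text
scene [((0, 0, 0), [[417.0, 126.0]]), ((0.5, 0, 0), [[350.0, 237.0]]), ((0.5, 0.3, 0), [[504.0, 278.0]]), ((0.5, -0.3, 0), [[218.0, 201.0]]), ((0.8, 0, 0), [[284.0, 347.0]])]
0.8333333333333334 (520, 960, 3)
top [((0, 0, 0), [[302.0, 548.0]]), ((0.5, 0, 0), [[287.0, 292.0]]), ((0.5, 0.3, 0), [[141.0, 300.0]]), ((0.5, -0.3, 0), [[433.0, 282.0]]), ((0.8, 0, 0), [[279.0, 153.0]])]
1 (520, 740, 3)
```

View pics/scene_c.png

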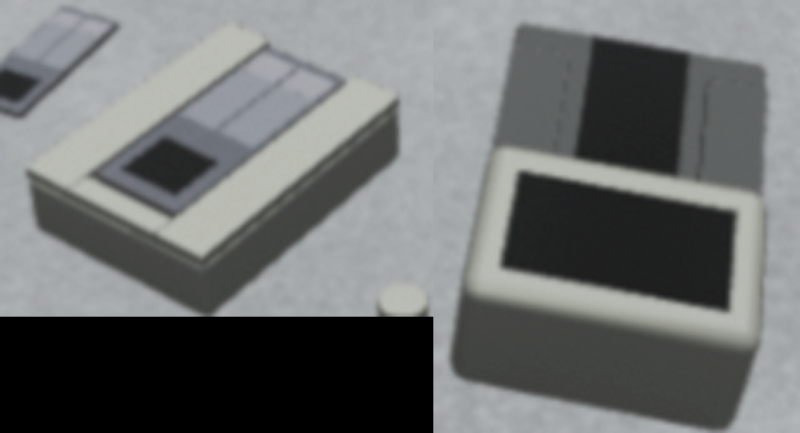

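View pics/top_c.png

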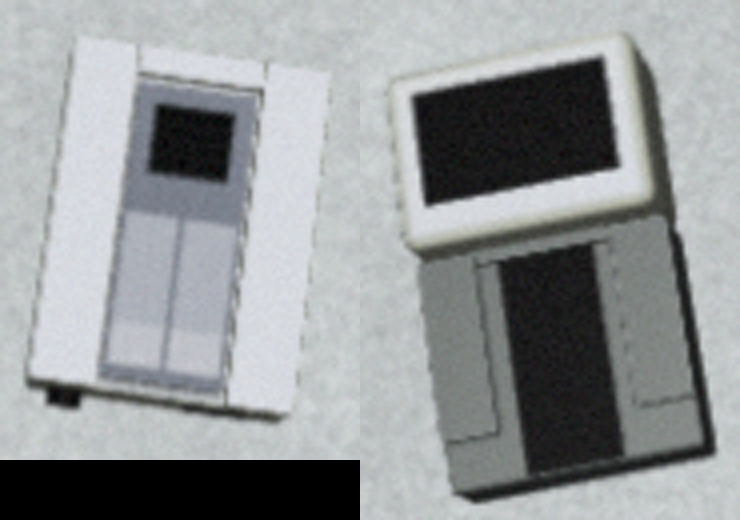

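```bash
cat > fit.py <<'E'
from h import *
from scipy.optimize import least_squares
C={n:cam(n) for n in('scene','top')}
def px(n,k,u,v):
    if n=='top':
        x0,y0,s,o=((325,185,4,0),(125,150,4,360))[k]
    else: x0,y0,s,o=((185,180,10/3,0),(390,255,10/3,433.3))[k]
    return np.array([(u-o+.5)/s-.5+x0,(v+.5)/s-.5+y0])
def W(p,q):
    c,s=np.cos(p[3]),np.sin(p[3]);q=np.asarray(q)/1000
    return np.array([p[0]+c*q[0]-s*q[1],p[1]+s*q[0]+c*q[1],p[2]+q[2]])
def fit(k,obs,p0):
    def r(p):
        return np.concatenate([proj(C[n],W(p,f(p)))[0]-px(n,k,*uv) for n,f,uv in obs])
    s=least_squares(r,p0,loss='soft_l1');print(s.x.round(4),np.degrees(s.x[3]).round(2));print(r(s.x).reshape(-1,2).round(1).tolist());return s.x
P=lambda *a:(lambda p:a)
w=fit(0,[('top',P(-80,65,58),(28,380)),('top',P(-80,-65,58),(290,411)),('top',P(95,65,58),(78,38)),('top',P(95,-65,58),(331,72)),
('scene',P(95,-65,58),(28,172)),('scene',P(95,65,58),(206,262)),('scene',P(-80,65,58),(399,97)),('scene',P(-80,-65,58),(236,24)),
('top',P(80,32,58),(138,76)),('top',P(80,-32,58),(263,92))],[.6,-.15,0.,0])
r=fit(1,[('top',lambda p:(-30,p[4],50),(455,490)),('top',lambda p:(-30,-p[4],50),(706,448)),('scene',lambda p:(-30,-p[4],50),(519,24)),('scene',lambda p:(-30,p[4],50),(766,66)),
('top',P(-5,35,53),(497,435)),('top',P(-5,-35,56),(636,405)),('top',P(83,35,53),(483,263)),('top',P(83,-35,56),(608,240))],[.6,.25,0.,0.1,50])
# carrier pad: corners
ps=[(150,172),(224,183),(236,114),(158,104)]
zt=w[2]+.059
m=np.mean([at_z(C['top'],px('top',0,*u),zt) for u in ps],0);print('thumb top',m)
ss=[(122,167),(172,195),(217,160),(163,136)]
m2=np.mean([at_z(C['scene'],px('scene',0,*u),zt) for u in ss],0);print('thumb scene',m2)
print('thumb tri',tri(C['top'],np.mean([px('top',0,*u) for u in ps],0),C['scene'],np.mean([px('scene',0,*u) for u in ss],0)))
print('lip',W(w,(-80,0,50)),'seat',W(r,(0,0,54)), 'thumb pred for front at -80', W(w,(-80+75+47,0,59)))
mm=(m+m2)/2; c,s=np.cos(w[3]),np.sin(w[3]); d=mm[:2]-w[:2]; print('thumb in warmer',c*d[0]+s*d[1],-s*d[0]+c*d[1])
np.save('w.npy',w);np.save('r.npy',r)
for n,uv,z in [('top',(279,268),0.05),('top',(283,323),.035),('top',(276,175),.05)]:print(at_z(C[n],uv,z))
E
python3 fit.py
```

```text
[ 0.5779 -0.1699 -0.0083 -0.2092] -11.99
[[-0.2, -0.2], [0.6, 1.6], [-0.7, -0.3], [-0.0, 0.4], [-0.3, -0.3], [-0.3, -0.3], [1.0, 0.4], [-1.8, 0.4], [-0.4, -0.4], [-0.1, 0.1]]
[ 5.86700e-01  2.13200e-01 -1.02000e-02  1.31200e-01  6.41493e+01] 7.52
[[-0.5, 0.9], [-0.3, -0.6], [0.5, -0.3], [0.0, 0.4], [1.2, -0.5], [0.4, 0.2], [-0.9, 0.5], [1.2, -0.6]]
thumb top [ 0.62548091 -0.17981014  0.05068943]
thumb scene [ 0.62184058 -0.18305454  0.05068943]
thumb tri (array([ 0.62505312, -0.18008138,  0.0535836 ]), np.float64(0.0014988150241843398))
lip [ 0.49964614 -0.15330322  0.04168943] seat [0.58672148 0.21315252 0.04384709] thumb pred for front at -80 [ 0.61898676 -0.17863734  0.05068943]
thumb in warmer 0.04715250023550989 -0.0017634875425739122
[0.54183512 0.01074066 0.05      ]
[0.43599235 0.00926934 0.035     ]
[0.73243557 0.0075088  0.05      ]
```

Call:
drive_tool([
  {"hand": 0, "offset": [46.4, -83.6, 0], "angular": [0, 0, 1.7]},
  {"hand": 0, "offset": [46.4, -83.6, 0], "angular": [0, 0, 1.7]},
  {"hand": 0, "offset": [46.4, -83.6, 0], "angular": [0, 0, 1.7]},
  {"hand": 0, "offset": [46.4, -83.6, 0], "angular": [0, 0, 1.7]},
  {"hand": 0, "offset": [46.4, -83.6, 0], "angular": [0, 0, 1.7]},
  {"hand": 0, "offset": [46.4, -83.6, 0], "angular": [0, 0, 1.7]},
  {"hand": 0, "offset": [46.4, -83.6, 0], "angular": [0, 0, 1.7]},
  {"hand": 0, "offset": [46.4, -83.6, 0], "angular": [0, 0, 1.7]},
], force=60)

```text
time: 1.3
tool_pos: [0.403, 0.2169, 0.2317]
tcp_rot: [0.327, 3.123, 0.001]
wrist_force: [0.8, 0.4, 0.4]
width: -0.005
```

Call:
drive_tool([
  {"hand": 0, "offset": [22.0, -39.5, 0], "angular": [0, 0, 0]},
  {"hand": 0, "offset": [22.0, -39.5, 0], "angular": [0, 0, 0]},
  {"hand": 0, "offset": [22.0, -39.5, 0], "angular": [0, 0, 0]},
  {"hand": 0, "offset": [22.0, -39.5, 0], "angular": [0, 0, 0]},
  {"hand": 0, "offset": [22.0, -39.5, 0], "angular": [0, 0, 0]},
  {"hand": 0, "offset": [22.0, -39.5, 0], "angular": [0, 0, 0]},
  {"hand": 0, "offset": [22.0, -39.5, 0], "angular": [0, 0, 0]},
  {"hand": 0, "offset": [22.0, -39.5, -10], "angular": [0, 0, 0]},
])

```text
time: 2.3
tool_pos: [0.6264, -0.1773, 0.1756]
tcp_rot: [0.332, 3.109, -0.006]
wrist_force: [1.6, -0.2, -0.9]
width: -0.0
```

```bash
python3 -c "
from h import *
s=bot.read_state();print(s['time'],s['tool_pos'],s['tcp_rot'],s['wrist_force'],s['q'])"
```

```text
2.3 [ 0.62639147 -0.17726774  0.17563128] [ 0.33202447  3.10854187 -0.00639086] [ 1.63186742 -0.19344972 -0.881586  ] [-3.13596197e-01  2.47430749e-01  1.72940356e+00 -9.21535388e-04
  1.14888330e+00 -1.67120795e+00]
```

Call:
drive_tool([
  {"hand": 0, "offset": [-0.3, -0.4, -5], "angular": [0, 0, 0]},
  {"hand": 0, "offset": [-0.3, -0.4, -8], "angular": [0, 0, 0]},
  {"hand": 0, "offset": [-0.3, -0.4, -8.5], "angular": [0, 0, 0]},
  {"hand": 0, "offset": [-0.3, -0.4, -8.5], "angular": [0, 0, 0]},
])

```text
time: 2.8
tool_pos: [0.6172, -0.1756, 0.0852]
tcp_rot: [0.328, 3.124, -0.0]
wrist_force: [0.2, 0.4, 0.8]
width: -0.001
```

```bash
python3 - <<'E'
from h import *
s=bot.read_state();print(s['time'],s['tool_pos'],s['tcp_rot'],s['wrist_force'])
ims=[]
for n,(x,y,w,h) in [('scene',(185,150,130,120)),('top',(325,165,110,130))]:
    c=cam(n);print(n,(proj(c,s['tool_pos'])-[x,y])*3)
    ims.append(cv2.resize(c['frame'][y:y+h,x:x+w],None,fx=3,fy=3,interpolation=cv2.INTER_CUBIC))
H=max(i.shape[0] for i in ims)
cv2.imwrite('pics/pad.png',cv2.convertScaleAbs(np.hstack([cv2.copyMakeBorder(i,0,H-i.shape[0],0,0,0) for i in ims]),alpha=1.3))
E
```

```text
2.8 [ 0.61720309 -0.1755527   0.08524141] [ 3.27569385e-01  3.12352492e+00 -2.90446333e-04] [0.16372718 0.36238194 0.80893912]
scene [[160.24659763 190.43726319]]
top [[143.6199035  166.22262638]]
```

View pics/pad.png

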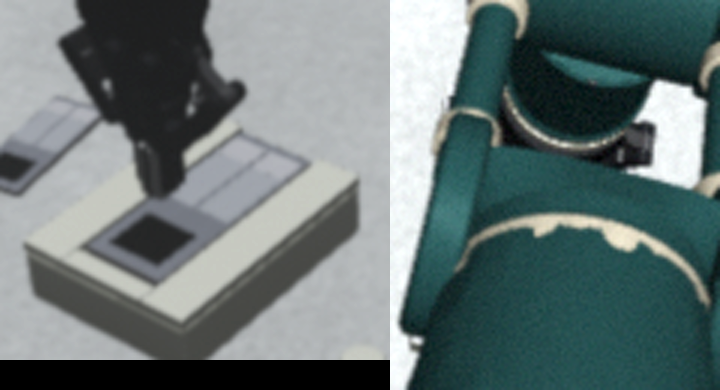

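Call:
drive_tool([
  {"hand": 0, "offset": [0.6, -0.55, -1], "angular": [0, 0, 0]},
  {"hand": 0, "offset": [0.6, -0.55, -2], "angular": [0, 0, 0]},
  {"hand": 0, "offset": [0.6, -0.55, -2.6], "angular": [0, 0, 0]},
  {"hand": 0, "offset": [0.6, -0.55, -2.6], "angular": [0, 0, 0]},
  {"hand": 0, "offset": [0.6, -0.55, -2.6], "angular": [0, 0, 0]},
])

```text
time: 3.52
tool_pos: [0.6226, -0.1809, 0.0584]
tcp_rot: [-0.328, -3.124, -0.0]
wrist_force: [-0.9, -0.0, -0.4]
width: 0.003
```

Call:
drive_tool([
  {"hand": 0, "offset": [0, 0, -0.2], "angular": [0, 0, 0]},
  {"hand": 0, "offset": [0, 0, -0.3], "angular": [0, 0, 0]},
])

```text
time: 3.78
tool_pos: [0.6227, -0.181, 0.0556]
tcp_rot: [0.328, 3.124, -0.0]
wrist_force: [-0.6, 0.2, 0.8]
width: -0.002
```

Call:
drive_tool([
  {"hand": 0, "offset": [0, 0, -0.1], "angular": [0, 0, 0]},
  {"hand": 0, "offset": [0, 0, -0.1], "angular": [0, 0, 0]},
])

```text
time: 4.03
tool_pos: [0.6225, -0.1809, 0.0544]
tcp_rot: [-0.328, -3.124, -0.0]
wrist_force: [0.1, -0.3, -0.6]
width: -0.001
```

Call:
drive_tool([
  {"hand": 0, "offset": [0, 0, -0.1], "angular": [0, 0, 0]},
  {"hand": 0, "offset": [0, 0, -0.1], "angular": [0, 0, 0]},
])

```text
time: 4.28
tool_pos: [0.6226, -0.181, 0.0535]
tcp_rot: [0.328, 3.124, -0.0]
wrist_force: [0.9, 0.2, 0.4]
width: 0.001
```

Call:
drive_tool([
  {"hand": 0, "offset": [0, 0, -0.05], "angular": [0, 0, 0]},
  {"hand": 0, "offset": [0, 0, -0.05], "angular": [0, 0, 0]},
])

```text
time: 4.53
tool_pos: [0.6227, -0.181, 0.0534]
tcp_rot: [0.328, 3.124, -0.0]
wrist_force: [-2.1, 0.5, 2.9]
width: 0.002
```

Call:
drive_tool([
  {"hand": 0, "offset": [0, 0, -0.05], "angular": [0, 0, 0]},
  {"hand": 0, "offset": [0, 0, -0.05], "angular": [0, 0, 0]},
])

```text
time: 4.78
tool_pos: [0.6227, -0.181, 0.0534]
tcp_rot: [0.328, 3.124, -0.0]
wrist_force: [-3.8, 1.5, 7.8]
width: 0.0
```

Call:
drive_tool([
  {"hand": 0, "offset": [0, 0, -0.03], "angular": [0, 0, 0]},
  {"hand": 0, "offset": [0, 0, -0.03], "angular": [0, 0, 0]},
])

```text
time: 5.03
tool_pos: [0.6227, -0.181, 0.0534]
tcp_rot: [0.328, 3.124, -0.0]
wrist_force: [-3.0, 1.6, 7.9]
width: -0.001
```

Call:
drive_tool([
  {"hand": 0, "offset": [0, 0, -0.04], "angular": [0, 0, 0]},
  {"hand": 0, "offset": [0, 0, -0.04], "angular": [0, 0, 0]},
])

```text
time: 5.28
tool_pos: [0.6227, -0.181, 0.0534]
tcp_rot: [0.328, 3.124, -0.0]
wrist_force: [-4.2, 1.3, 10.1]
width: -0.001
```

```bash
python3 -c "
from h import *
for i in range(4):
  bot.read_camera('top');s=bot.read_state();print(s['tool_pos'],s['wrist_force'])"
```

```text
[ 0.62267851 -0.1809888   0.05337674] [-5.02116593  1.59320915  9.32719964]
[ 0.6226524  -0.180976    0.05335229] [-4.56740454  0.51235739 10.12371381]
[ 0.62268636 -0.18101282  0.05339078] [-4.07436997  1.05701396  9.49490759]
[ 0.62265872 -0.18098346  0.05337553] [-4.87650874  1.45500311 11.14353985]
```

Call:
drive_tool([
  {"hand": 0, "offset": [-0.1, 0.02, -0.03], "angular": [0, 0, 0]},
  {"hand": 0, "offset": [-0.2, 0.04, -0.03], "angular": [0, 0, 0]},
  {"hand": 0, "offset": [-0.4, 0.085, -0.03], "angular": [0, 0, 0]},
  {"hand": 0, "offset": [-0.6, 0.127, -0.03], "angular": [0, 0, 0]},
  {"hand": 0, "offset": [-0.8, 0.17, -0.03], "angular": [0, 0, 0]},
  {"hand": 0, "offset": [-1.0, 0.21, -0.03], "angular": [0, 0, 0]},
])

```text
time: 6.22
tool_pos: [0.6158, -0.1798, 0.0534]
tcp_rot: [0.327, 3.117, -0.002]
wrist_force: [5.2, -1.7, 4.9]
width: -0.002
```

```bash
python3 - <<'E'
from h import *
c=cam('scene');s=bot.read_state();print(s['tool_pos'],s['wrist_force'])
x,y,w,h=185,165,130,110
print((proj(c,s['tool_pos'])-[x,y])*5)
cv2.imwrite('pics/s1.png',cv2.convertScaleAbs(cv2.resize(c['frame'][y:y+h,x:x+w],None,fx=5,fy=5,interpolation=cv2.INTER_CUBIC),alpha=1.3))
E
```

```text
[ 0.61550654 -0.17979557  0.05340087] [ 5.79253999 -1.12316229  4.16915819]
[[266.4476175  306.20612485]]
```

View pics/s1.png

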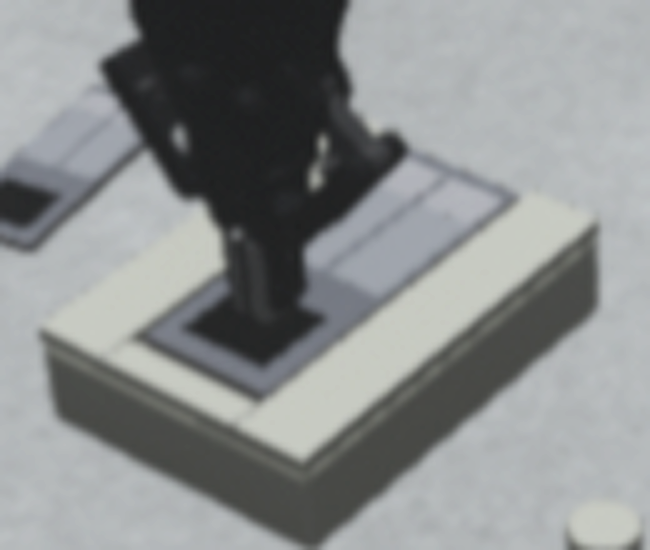

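Call:
drive_tool([
  {"hand": 0, "offset": [0, 0, 0.5], "angular": [0, 0, 0]},
  {"hand": 0, "offset": [1.2, -0.25, 0.5], "angular": [0, 0, 0]},
  {"hand": 0, "offset": [1.2, -0.25, 0.5], "angular": [0, 0, 0]},
  {"hand": 0, "offset": [1.2, -0.25, 0.2], "angular": [0, 0, 0]},
  {"hand": 0, "offset": [1.2, -0.25, 0.1], "angular": [0, 0, 0]},
  {"hand": 0, "offset": [1.2, -0.25, 0.05], "angular": [0, 0, 0]},
  {"hand": 0, "offset": [1.2, -0.25, 0.05], "angular": [0, 0, 0]},
])

```text
time: 7.15
tool_pos: [0.6245, -0.1814, 0.0534]
tcp_rot: [-0.328, -3.124, 0.0]
wrist_force: [-2.8, 1.0, 9.6]
width: -0.002
```

Call:
drive_tool([
  {"hand": 0, "offset": [-0.1, 0.02, -0.04], "angular": [0, 0, 0]},
  {"hand": 0, "offset": [-0.2, 0.04, -0.08], "angular": [0, 0, 0]},
  {"hand": 0, "offset": [-0.2, 0.04, -0.1], "angular": [0, 0, 0]},
])

```text
time: 7.52
tool_pos: [0.6245, -0.1813, 0.0534]
tcp_rot: [0.328, 3.12, -0.001]
wrist_force: [0.3, 1.2, 10.2]
width: 0.001
```

Call:
drive_tool([
  {"hand": 0, "offset": [-0.1, 0.02, -0.04], "angular": [0, 0, 0]},
  {"hand": 0, "offset": [-0.2, 0.04, -0.08], "angular": [0, 0, 0]},
  {"hand": 0, "offset": [-0.2, 0.04, -0.1], "angular": [0, 0, 0]},
])

```text
time: 7.9
tool_pos: [0.6245, -0.1814, 0.0534]
tcp_rot: [0.327, 3.116, -0.002]
wrist_force: [2.4, 1.3, 10.8]
width: -0.001
```

Call:
drive_tool([
  {"hand": 0, "offset": [-0.1, 0.02, -0.04], "angular": [0, 0, 0]},
  {"hand": 0, "offset": [-0.2, 0.04, -0.08], "angular": [0, 0, 0]},
  {"hand": 0, "offset": [-0.2, 0.04, -0.08], "angular": [0, 0, 0]},
])

```text
time: 8.28
tool_pos: [0.6244, -0.1813, 0.0534]
tcp_rot: [0.327, 3.112, -0.003]
wrist_force: [6.9, 0.4, 8.9]
width: -0.001
```

Call:
drive_tool([
  {"hand": 0, "offset": [-0.05, 0.01, -0.04], "angular": [0, 0, 0]},
  {"hand": 0, "offset": [-0.1, 0.02, -0.08], "angular": [0, 0, 0]},
  {"hand": 0, "offset": [-0.1, 0.02, -0.1], "angular": [0, 0, 0]},
])

```text
time: 8.65
tool_pos: [0.6244, -0.1813, 0.0534]
tcp_rot: [0.327, 3.11, -0.003]
wrist_force: [6.4, 0.6, 13.4]
width: -0.001
```

Call:
drive_tool([
  {"hand": 0, "offset": [-0.1, 0.02, -0.03], "angular": [0, 0, 0]},
  {"hand": 0, "offset": [-0.2, 0.04, -0.05], "angular": [0, 0, 0]},
  {"hand": 0, "offset": [-0.3, 0.06, -0.05], "angular": [0, 0, 0]},
])

```text
time: 9.02
tool_pos: [0.623, -0.1814, 0.0534]
tcp_rot: [0.326, 3.106, -0.004]
wrist_force: [10.4, -0.3, 10.9]
width: 0.001
```

Call:
drive_tool([
  {"hand": 0, "offset": [-0.15, 0.03, -0.02], "angular": [0, 0, 0]},
  {"hand": 0, "offset": [-0.3, 0.063, -0.03], "angular": [0, 0, 0]},
  {"hand": 0, "offset": [-0.45, 0.095, -0.03], "angular": [0, 0, 0]},
  {"hand": 0, "offset": [-0.6, 0.127, -0.03], "angular": [0, 0, 0]},
  {"hand": 0, "offset": [-0.75, 0.16, -0.03], "angular": [0, 0, 0]},
  {"hand": 0, "offset": [-0.9, 0.19, -0.03], "angular": [0, 0, 0]},
])

```text
time: 9.78
tool_pos: [0.6144, -0.1801, 0.0534]
tcp_rot: [0.326, 3.106, -0.006]
wrist_force: [9.8, -2.9, 10.2]
width: 0.001
```

```bash
python3 - <<'E'
from h import *
c=cam('scene');s=bot.read_state();print(s['tool_pos'],s['wrist_force'])
x,y,w,h=185,165,130,110
print((proj(c,s['tool_pos'])-[x,y])*5)
cv2.imwrite('pics/s2.png',cv2.convertScaleAbs(cv2.resize(c['frame'][y:y+h,x:x+w],None,fx=5,fy=5,interpolation=cv2.INTER_CUBIC),alpha=1.3))
E
```

```text
[ 0.61419877 -0.18004008  0.05336903] [ 9.11468209 -2.62910339 11.22769866]
[[267.60581818 304.11205111]]
```

View pics/s2.png

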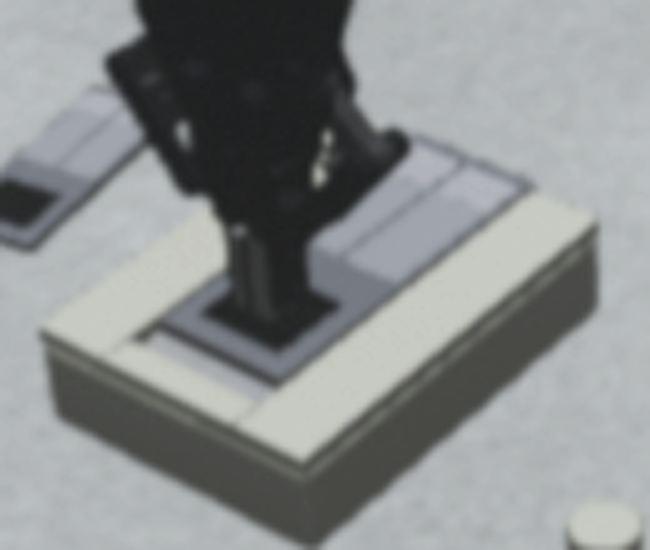

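Call:
drive_tool([
  {"hand": 0, "offset": [-0.25, 0.053, 0], "angular": [0, 0, 0]},
  {"hand": 0, "offset": [-0.5, 0.106, 0], "angular": [0, 0, 0]},
  {"hand": 0, "offset": [-0.75, 0.16, 0], "angular": [0, 0, 0]},
  {"hand": 0, "offset": [-1.0, 0.212, 0], "angular": [0, 0, 0]},
  {"hand": 0, "offset": [-1.25, 0.265, 0], "angular": [0, 0, 0]},
  {"hand": 0, "offset": [-1.5, 0.32, 0], "angular": [0, 0, 0]},
])

```text
time: 10.58
tool_pos: [0.5995, -0.177, 0.0534]
tcp_rot: [0.326, 3.105, -0.006]
wrist_force: [9.7, -2.2, 10.3]
width: -0.003
```

Call:
drive_tool([
  {"hand": 0, "offset": [-0.25, 0.053, 0], "angular": [0, 0, 0]},
  {"hand": 0, "offset": [-0.5, 0.106, 0], "angular": [0, 0, 0]},
  {"hand": 0, "offset": [-0.75, 0.16, 0], "angular": [0, 0, 0]},
  {"hand": 0, "offset": [-1.0, 0.212, 0], "angular": [0, 0, 0]},
  {"hand": 0, "offset": [-1.25, 0.265, 0], "angular": [0, 0, 0]},
  {"hand": 0, "offset": [-1.5, 0.32, 0], "angular": [0, 0, 0]},
])

```text
time: 11.32
tool_pos: [0.5846, -0.1739, 0.0534]
tcp_rot: [0.326, 3.105, -0.006]
wrist_force: [9.8, -3.0, 10.2]
width: -0.002
```

Call:
drive_tool([
  {"hand": 0, "offset": [-0.25, 0.053, 0], "angular": [0, 0, 0]},
  {"hand": 0, "offset": [-0.5, 0.106, 0], "angular": [0, 0, 0]},
  {"hand": 0, "offset": [-0.75, 0.16, 0], "angular": [0, 0, 0]},
  {"hand": 0, "offset": [-1.0, 0.212, 0], "angular": [0, 0, 0]},
  {"hand": 0, "offset": [-1.25, 0.265, 0], "angular": [0, 0, 0]},
  {"hand": 0, "offset": [-1.5, 0.32, 0], "angular": [0, 0, 0]},
])

```text
time: 12.08
tool_pos: [0.5698, -0.1707, 0.0534]
tcp_rot: [0.326, 3.105, -0.006]
wrist_force: [10.2, -2.1, 10.4]
width: -0.001
```

Call:
drive_tool([
  {"hand": 0, "offset": [0.3, -0.06, 0.1], "angular": [0, 0, 0]},
  {"hand": 0, "offset": [0.4, -0.08, 0.4], "angular": [0, 0, 0]},
  {"hand": 0, "offset": [0.4, -0.08, 3], "angular": [0, 0, 0]},
  {"hand": 0.5, "offset": [0.4, -0.08, 8], "angular": [0, 0, 0]},
  {"hand": 1, "offset": [0.4, -0.08, 8], "angular": [0, 0, 0]},
])

```text
time: 12.7
tool_pos: [0.5672, -0.1696, 0.1314]
tcp_rot: [0.327, 3.118, -0.003]
wrist_force: [0.3, -0.2, 0.3]
width: 0.419
```

```bash
python3 - <<'E'
from h import *
c=cam('scene');s=bot.read_state();print(s['time'],s['tool_pos'],s['tcp_rot'],s['wrist_force'])
x,y,w,h=185,145,130,120
cv2.imwrite('pics/s3.png',cv2.convertScaleAbs(cv2.resize(c['frame'][y:y+h,x:x+w],None,fx=5,fy=5,interpolation=cv2.INTER_CUBIC),alpha=1.3))
E
```

```text
12.75 [ 0.56555821 -0.16897995  0.12905193] [ 3.27537656e-01  3.12143232e+00 -1.10829834e-03] [-0.58571057  0.01236536  0.16075089]
```

View pics/s3.png

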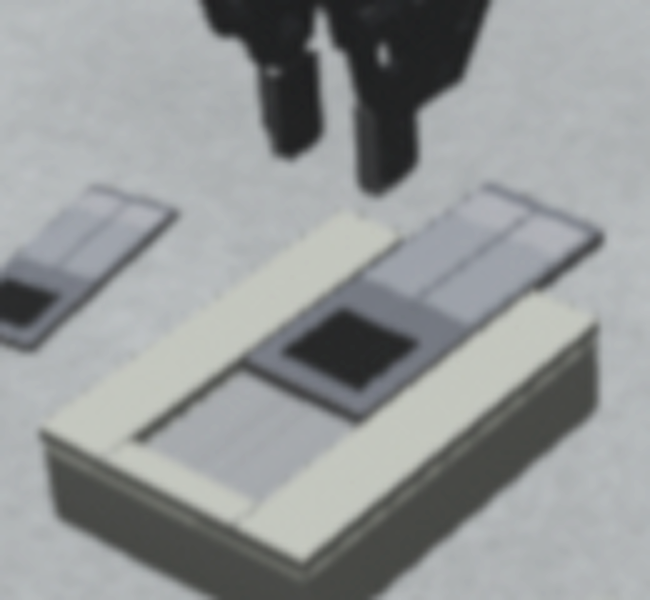

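```bash
python3 - <<'E'
from h import *
c=cam('scene')
g=lambda u,v:((u+.5)/5-.5+185,(v+.5)/5-.5+145)
a=np.radians(-12);X=np.array([np.cos(a),np.sin(a)]);Y=np.array([-X[1],X[0]])
for nm,z,pts in [('front',.0524,[(488,184),(603,236)]),('back',.0524,[(244,360),(361,420)]),('pad',.0534,[(283,350),(345,310),(418,345),(358,390)])]:
    p=[at_z(c,g(*q),z)[:2] for q in pts];m=np.mean(p,0);print(nm,np.round(p,4).tolist(),m.round(4))
    if len(p)==2: print(' wid',np.linalg.norm(p[1]-p[0]),'yaw',np.degrees(np.arctan2(*(p[1]-p[0])[::-1]))-90)
    print(' warmer-dir coords',m@X,m@Y)
w=np.load('w.npy');print('warmer',w[:2]@X,w[:2]@Y)
# refit warmer with z fixed
import io,contextlib
src=open('fit.py').read()
exec(src.split("w=fit(0")[0])
obs=[('scene',P(95,-65,58),(28,172)),('scene',P(95,65,58),(206,262)),('scene',P(-80,65,58),(399,97)),('scene',P(-80,-65,58),(236,24)),]
obt=[('top',P(-80,65,58),(28,380)),('top',P(-80,-65,58),(290,411)),('top',P(95,65,58),(78,38)),('top',P(95,-65,58),(331,72)),('top',P(80,32,58),(138,76)),('top',P(80,-32,58),(263,92))]
for o in(obs,obt):
    def r(p):
        q=[p[0],p[1],-.0056,p[2]];return np.concatenate([proj(C[n],W(q,f(q)))[0]-px(n,0,*uv) for n,f,uv in o])
    s=least_squares(r,[.578,-.17,-.2]);print(s.x,np.degrees(s.x[2]),s.x[:2]@X,s.x[:2]@Y,s.cost)
E
```

```text
front [[0.4475, -0.1709], [0.4631, -0.1122]] [ 0.4553 -0.1416]
 wid 0.06078529356326389 yaw -14.94928266056823
 warmer-dir coords 0.4747813700735909 -0.04381192366463153
back [[0.5921, -0.2036], [0.6071, -0.1456]] [ 0.5996 -0.1746]
 wid 0.05985709785019722 yaw -14.470290239587356
 warmer-dir coords 0.622799172144088 -0.04613389697388638
pad [[0.5819, -0.1923], [0.5498, -0.1828], [0.5588, -0.1466], [0.5926, -0.1544]] [ 0.5708 -0.169 ]
 warmer-dir coords 0.5934271050072918 -0.04666596757526928
warmer 0.6006012066301134 -0.04605005274364399
[ 0.58047955 -0.16751392 -0.2129961 ] -12.203777541744781 0.6026227839153095 -0.04316485215061784 2.3270602643842886
[ 0.57773812 -0.16985688 -0.20840249] -11.94058286739191 0.6004283860948966 -0.04602659469488882 2.28989560343135
```

Call:
drive_tool([
  {"hand": 1, "offset": [-4.5, 1.1, 0], "angular": [0, 0, -0.5]},
  {"hand": 1, "offset": [-9.05, 2.2, 0], "angular": [0, 0, -0.5]},
  {"hand": 1, "offset": [-9.05, 2.2, 0], "angular": [0, 0, -0.5]},
  {"hand": 1, "offset": [-9.05, 2.2, 0], "angular": [0, 0, -0.5]},
  {"hand": 1, "offset": [-9.05, 2.2, 0], "angular": [0, 0, -0.5]},
])

```text
time: 13.52
tool_pos: [0.4751, -0.147, 0.1273]
tcp_rot: [0.341, 3.123, -0.0]
wrist_force: [0.3, 0.2, 0.3]
width: 1.0
```

```bash
python3 -c "
from h import *
s=bot.read_state();print(s['time'],s['tool_pos'],s['tcp_rot'],s['wrist_force'],s['width'])"
```

```text
13.525 [ 0.47512648 -0.14697627  0.12730652] [ 3.41391187e-01  3.12253010e+00 -1.34508643e-04] [0.28573632 0.19636967 0.2806174 ] 0.999820471035539
```

Call:
drive_tool([
  {"hand": 1, "offset": [0, 0, -4], "angular": [0, 0, 0]},
  {"hand": 1, "offset": [0, 0, -7], "angular": [0, 0, 0]},
  {"hand": 1, "offset": [0, 0, -9], "angular": [0, 0, 0]},
  {"hand": 1, "offset": [0, 0, -10.1], "angular": [0, 0, 0]},
  {"hand": 1, "offset": [0, 0, -10.1], "angular": [0, 0, 0]},
])

```text
time: 14.15
tool_pos: [0.4741, -0.1466, 0.0257]
tcp_rot: [-0.341, -3.122, -0.001]
wrist_force: [0.0, -0.7, 0.3]
width: 1.001
```

```bash
python3 - <<'E'
from h import *
c=cam('scene');s=bot.read_state();print(s['time'],s['tool_pos'],s['tcp_rot'],s['wrist_force'])
x,y,w,h=185,125,130,120
cv2.imwrite('pics/s4.png',cv2.convertScaleAbs(cv2.resize(c['frame'][y:y+h,x:x+w],None,fx=5,fy=5,interpolation=cv2.INTER_CUBIC),alpha=1.3))
E
```

```text
14.2 [ 0.47469072 -0.14683908  0.0264637 ] [ 3.41440548e-01  3.12291992e+00 -2.84195537e-05] [ 0.38732059 -0.64388993  0.9487932 ]
```

View pics/s4.png

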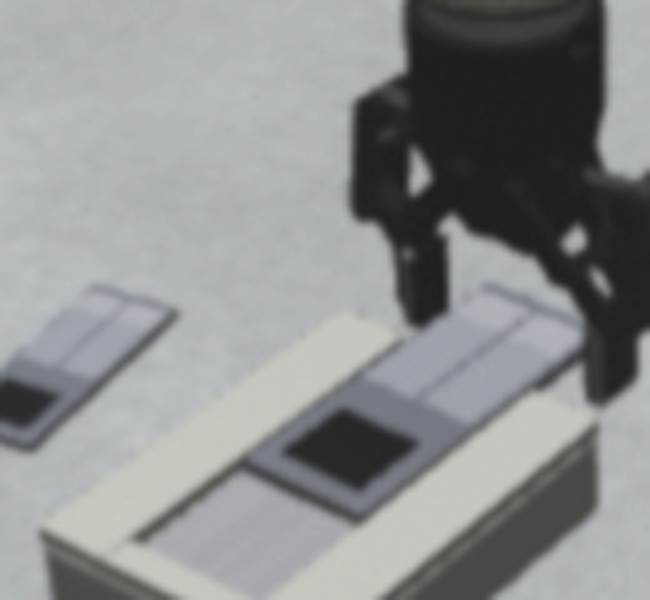

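Call:
drive_tool([
  {"hand": 0, "offset": [0, 0, 0], "angular": [0, 0, 0]},
  {"hand": 0, "offset": [0, 0, 0], "angular": [0, 0, 0]},
  {"hand": 0, "offset": [0, 0, 0], "angular": [0, 0, 0]},
  {"hand": 0, "offset": [0, 0, 0], "angular": [0, 0, 0]},
  {"hand": 0, "offset": [0, 0, 0], "angular": [0, 0, 0]},
  {"hand": 0, "offset": [0, 0, 0], "angular": [0, 0, 0]},
], force=80)

```text
time: 14.95
tool_pos: [0.4752, -0.1472, 0.028]
tcp_rot: [0.341, 3.121, -0.001]
wrist_force: [-1.5, -0.2, 5.0]
width: 0.678
```

Call:
drive_tool([
  {"hand": 0, "offset": [0, 0, 0.5], "angular": [0, 0, 0]},
  {"hand": 0, "offset": [0, 0, 1.2], "angular": [0, 0, 0]},
  {"hand": 0, "offset": [0, 0, 2.5], "angular": [0, 0, 0]},
  {"hand": 0, "offset": [0, 0, 4.5], "angular": [0, 0, 0]},
  {"hand": 0, "offset": [0, 0, 7], "angular": [0, 0, 0]},
  {"hand": 0, "offset": [0, 0, 10], "angular": [0, 0, 0]},
  {"hand": 0, "offset": [0, 0, 12], "angular": [0, 0, 0]},
  {"hand": 0, "offset": [0, 0, 12], "angular": [0, 0, 0]},
])

```text
time: 15.95
tool_pos: [0.4757, -0.1472, 0.1489]
tcp_rot: [0.341, 3.118, -0.002]
wrist_force: [-0.3, -0.2, -2.6]
width: 0.682
```

```bash
python3 - <<'E'
from h import *
a=cam('scene');b=cam('top');s=bot.read_state();print(s['time'],s['tool_pos'],s['tcp_rot'],s['wrist_force'],s['torque'],s['width'])
ims=[]
for c in(a,b):
    u,v=proj(c,s['tool_pos'])[0].astype(int);x=max(0,u-70);y=max(0,v-70);print(x,y)
    ims.append(cv2.resize(c['frame'][y:y+130,x:x+130],(390,390),interpolation=cv2.INTER_CUBIC))
cv2.imwrite('pics/s5.png',cv2.convertScaleAbs(np.hstack(ims),alpha=1.3))
E
```

```text
16.05 [ 0.47371316 -0.14652003  0.14614094] [-3.41546857e-01 -3.12271986e+00 -1.39217470e-04] [ 0.3861667   0.40786613 -4.0494297 ] [ 0.06290884  0.20205858 -0.01269181] 0.6790279693686845
216 80
297 222
```

View pics/s5.png

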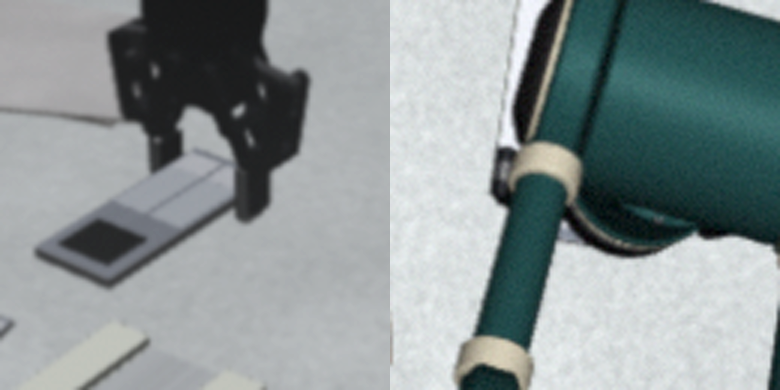

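```bash
python3 - <<'E'
from h import *
from scipy.optimize import least_squares
c=cam('scene');s=bot.read_state();t=s['tool_pos'];print(t,s['tcp_rot'])
g=lambda u,v:((u+.5)/3-.5+216,(v+.5)/3-.5+80)
obs=[((-.075,-.03,.004),(196,150)),((.075,-.03,.004),(35,251)),((.075,.03,.004),(110,284)),((.029,-.02,.005),(107,218)),((.065,-.02,.005),(58,238)),((.065,.02,.005),(97,265)),((.029,.02,.005),(148,241))]
a=np.radians(-12.5)
def pts(p):
    R=cv2.Rodrigues(np.array([0,0,a]))[0]@cv2.Rodrigues(np.array([0,p[2],0.]))[0]
    L=np.array([o[0] for o in obs])-[-p[0],p[3],0]
    return t+[0,0,p[1]]+ (R@L.T).T
T=np.array([g(*o[1]) for o in obs])
f=lambda p:(proj(c,pts(p))-T).ravel()
prior=lambda p:np.r_[f(p),(p[1]-.022)/.004,p[3]/.002]
r=least_squares(prior,[.052,.022,0,0]);print(r.x,np.degrees(r.x[2]),r.fun.round(1))
E
```

```text
[ 0.47317619 -0.14630806  0.14539554] [-3.41257855e-01 -3.12124629e+00 -6.56377615e-04]
[ 5.53757551e-02  2.25834996e-02 -9.64823455e-03  4.63287329e-05] -0.5528031192600202 [-1.1 -0.  -0.5 -1.   0.3 -1.3 -3.1  0.5 -0.2  2.2  4.   0.2  0.3 -0.5
  0.1  0. ]
```

```bash
python3 - <<'E'
exec(open('fit.py').read().split("w=fit(0")[0])
obt=[('top',lambda p:(-30,p[3],50),(455,490)),('top',lambda p:(-30,-p[3],50),(706,448)),('top',P(-5,35,53),(497,435)),('top',P(-5,-35,56),(636,405)),('top',P(83,35,53),(483,263)),('top',P(83,-35,56),(608,240))]
obs=[('scene',lambda p:(-30,-p[3],50),(519,24)),('scene',lambda p:(-30,p[3],50),(766,66))]
for z in(-.0102,-.0075,-.005):
  for nm,o in(('t',obt),('ts',obt+obs)):
    def r(p):
        q=[p[0],p[1],z,p[2]];return np.concatenate([proj(C[n],W(q,f(p)))[0]-px(n,1,*uv) for n,f,uv in o])
    s=least_squares(r,[.587,.213,.13,64],loss='soft_l1');print(z,nm,s.x.round(4),np.degrees(s.x[2]).round(2),s.cost.round(2),r(s.x).round(1)[-4:])
    if nm=='ts':
        y=s.x[2];X=np.array([np.cos(y),np.sin(y)]);print('  TCP target',s.x[:2]-.054*X)
E
```

```text
-0.0102 t [ 0.5867  0.2135  0.1239 63.6843] 7.1 2.35 [-0.8  0.3  1.3 -0.6]
-0.0102 ts [ 0.5867  0.2132  0.1313 64.1518] 7.52 2.78 [ 0.5 -0.3  0.   0.4]
  TCP target [0.53318333 0.20609075]
-0.0075 t [ 0.5861  0.2129  0.1242 63.5236] 7.12 2.42 [-0.8  0.3  1.3 -0.7]
-0.0075 ts [ 0.5867  0.2127  0.1278 64.0838] 7.32 3.97 [ 0.6 -1.6  0.1 -0.7]
  TCP target [0.53315216 0.20586094]
-0.005 t [ 0.5856  0.2122  0.1246 63.3756] 7.14 2.5 [-0.9  0.2  1.3 -0.7]
-0.005 ts [ 0.5863  0.2122  0.1264 64.015 ] 7.24 6.32 [ 0.6 -2.9  0.1 -2. ]
  TCP target [0.53275437 0.20541744]
```

Call:
drive_tool([
  {"hand": 0, "offset": [0.4, 2.5, 0], "angular": [0, 0, 1.5]},
  {"hand": 0, "offset": [1.1, 7, 0], "angular": [0, 0, 4]},
  {"hand": 0, "offset": [2, 12.5, 0], "angular": [0, 0, 7]},
  {"hand": 0, "offset": [3, 18, 0], "angular": [0, 0, 10]},
  {"hand": 0, "offset": [4, 23.5, 0], "angular": [0, 0, 13.5]},
  {"hand": 0, "offset": [4.8, 29, 0], "angular": [0, 0, 16.5]},
  {"hand": 0, "offset": [5.5, 33, 0], "angular": [0, 0, 19]},
  {"hand": 0, "offset": [5.8, 35.3, 0], "angular": [0, 0, 19.9]},
])

```text
time: 17.2
tool_pos: [0.5315, 0.2082, 0.1451]
tcp_rot: [0.207, -3.133, 0.001]
wrist_force: [0.5, 0.3, -3.3]
width: 0.677
```

Call:
drive_tool([
  {"hand": 0, "offset": [0, 0, -2], "angular": [0, 0, 0]},
  {"hand": 0, "offset": [0, 0, -4], "angular": [0, 0, 0]},
  {"hand": 0, "offset": [0, 0, -6], "angular": [0, 0, 0]},
  {"hand": 0, "offset": [0, 0, -7.5], "angular": [0, 0, 0]},
  {"hand": 0, "offset": [0, 0, -7.5], "angular": [0, 0, 0]},
  {"hand": 0, "offset": [0, 0, -7.5], "angular": [0, 0, 0]},
])

```text
time: 17.95
tool_pos: [0.5325, 0.206, 0.0716]
tcp_rot: [-0.202, 3.135, 0.0]
wrist_force: [0.7, 0.4, -4.1]
width: 0.68
```

```bash
python3 - <<'E'
from h import *
c=cam('scene');s=bot.read_state();print(s['time'],s['tool_pos'],s['tcp_rot'],s['wrist_force'],s['torque'],s['width'])
x,y,w,h=390,190,130,120
o=cv2.convertScaleAbs(cv2.resize(c['frame'][y:y+h,x:x+w],None,fx=5,fy=5,interpolation=cv2.INTER_CUBIC),alpha=1.4)
cv2.imwrite('pics/s6.png',o)
E
```

```text
18.0 [0.53288176 0.20626619 0.07211913] [-2.02389965e-01  3.13360053e+00  5.00868186e-04] [ 0.29016578  0.06954904 -3.89886545] [-0.04893645  0.19987787 -0.0185549 ] 0.6823535813673998
```

View pics/s6.png

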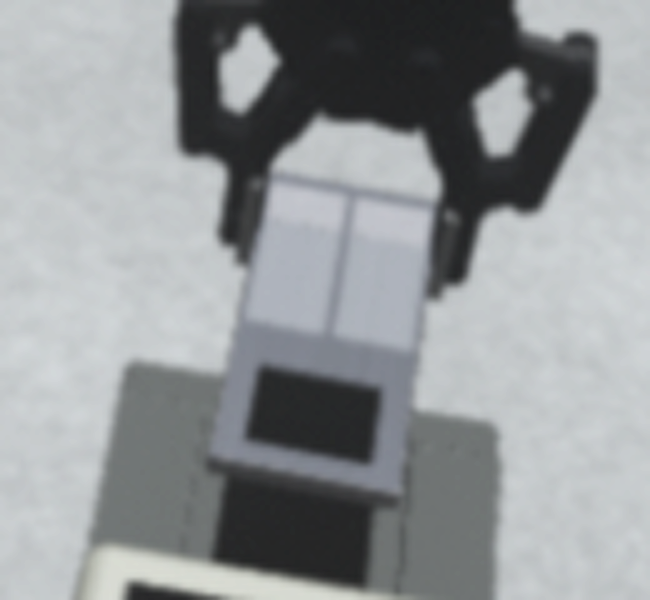

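```bash
python3 - <<'E'
from h import *
c=cam('scene');t=bot.read_state()['tool_pos'];print(t)
g=lambda u,v:((u+.5)/5-.5+390,(v+.5)/5-.5+190)
y=np.radians(7.4);X=np.array([np.cos(y),np.sin(y)]);Y=np.array([-X[1],X[0]]);o=np.array([.5867,.2128])
def rf(u,z):
    d=at_z(c,g(*u),z)[:2]-o;return (np.array([d@X,d@Y])*1000).round(1)
for d in(.0205,.0225):
  z=t[2]+d+.004
  print([rf(u,z) for u in[(272,176),(438,200),(210,460),(401,497)]],[rf(u,z+.001) for u in[(262,366),(383,388),(246,438),(375,464)]])
print('floor: corner, strip, rails',[rf(u,.0425) for u in[(130,360),(497,425),(217,530),(371,530),(189,520),(404,540)]])
E
```

```text
[0.53303831 0.20643989 0.07238224]
[array([-73.2, -27.2]), array([-75.8,  30.2]), array([ 76.2, -31.2]), array([76.7, 27.7])] [array([ 29. , -20.2]), array([29. , 18.5]), array([ 64.3, -21.5]), array([65.2, 18.7])]
[array([-70.5, -27.2]), array([-73.1,  30. ]), array([ 78.3, -31.2]), array([78.9, 27.5])] [array([ 31.4, -20.2]), array([31.4, 18.3]), array([ 66.5, -21.5]), array([67.4, 18.5])]
floor: corner, strip, rails [array([-26.4, -64.2]), array([-27.3,  63.2]), array([ 49.5, -24.6]), array([35.9, 24.7]), array([ 47.4, -34.1]), array([37.7, 35.7])]
```

Call:
drive_tool([
  {"hand": 0, "offset": [0, 0, -1.5], "angular": [0, 0, 0.6]},
  {"hand": 0, "offset": [0, 0, -3], "angular": [0, 0, 0.6]},
  {"hand": 0, "offset": [0, 0, -3.8], "angular": [0, 0, 0.6]},
  {"hand": 0, "offset": [0, 0, -4.1], "angular": [0, 0, 0.6]},
  {"hand": 0, "offset": [0, 0, -4.1], "angular": [0, 0, 0.6]},
])

```text
time: 18.68
tool_pos: [0.532, 0.2063, 0.03]
tcp_rot: [0.22, -3.133, 0.0]
wrist_force: [-0.9, 0.2, -3.0]
width: 0.678
```

Call:
drive_tool([
  {"hand": 0, "offset": [0, 0, -0.1], "angular": [0, 0, 0]},
  {"hand": 0, "offset": [0, 0, -0.2], "angular": [0, 0, 0]},
  {"hand": 0, "offset": [0, 0, -0.2], "angular": [0, 0, 0]},
])

```text
time: 19.05
tool_pos: [0.5322, 0.2064, 0.0285]
tcp_rot: [-0.22, 3.134, 0.0]
wrist_force: [-0.0, 0.2, -2.9]
width: 0.679
```

Call:
drive_tool([
  {"hand": 0, "offset": [0, 0, -0.1], "angular": [0, 0, 0]},
  {"hand": 0, "offset": [0, 0, -0.2], "angular": [0, 0, 0]},
  {"hand": 0, "offset": [0, 0, -0.2], "angular": [0, 0, 0]},
])

```text
time: 19.42
tool_pos: [0.5321, 0.2063, 0.0263]
tcp_rot: [-0.22, 3.134, -0.0]
wrist_force: [0.2, 0.0, -3.3]
width: 0.68
```

Call:
drive_tool([
  {"hand": 0, "offset": [0, 0, -0.1], "angular": [0, 0, 0]},
  {"hand": 0, "offset": [0, 0, -0.1], "angular": [0, 0, 0]},
  {"hand": 0, "offset": [0, 0, -0.1], "angular": [0, 0, 0]},
])

```text
time: 19.8
tool_pos: [0.5321, 0.2064, 0.0254]
tcp_rot: [-0.22, 3.134, 0.0]
wrist_force: [-0.4, 0.8, -2.0]
width: 0.682
```

Call:
drive_tool([
  {"hand": 0, "offset": [0, 0, -0.1], "angular": [0, 0, 0]},
  {"hand": 0, "offset": [0, 0, -0.1], "angular": [0, 0, 0]},
])

```text
time: 20.05
tool_pos: [0.5322, 0.2064, 0.0252]
tcp_rot: [0.22, -3.134, 0.0]
wrist_force: [-2.9, -1.1, 4.1]
width: 0.679
```

Call:
drive_tool([
  {"hand": 0, "offset": [0, 0, -0.1], "angular": [0, 0, 0]},
  {"hand": 0, "offset": [0, 0, -0.1], "angular": [0, 0, 0]},
])

```text
time: 20.3
tool_pos: [0.5322, 0.2064, 0.025]
tcp_rot: [0.22, -3.134, 0.0]
wrist_force: [-5.9, -1.6, 10.3]
width: 0.676
```

```bash
python3 - <<'E'
from h import *
for i in range(3):
  c=cam('scene');s=bot.read_state();print(s['time'],s['tool_pos'],s['wrist_force'],s['torque'])
E
```

```text
20.35 [0.53218434 0.20640943 0.02498233] [-6.08357704 -2.47970791  9.64533286] [-0.33258082  0.74751701 -0.00849403]
20.4 [0.53217059 0.20637976 0.02496024] [-5.80733094 -1.47204311  9.73624157] [-0.31316668  0.72941706 -0.05933634]
20.45 [0.532178   0.20637504 0.02497332] [-6.47079531 -2.40088561  9.90893232] [-0.37787043  0.71490402 -0.03768095]
```

Call:
drive_tool([
  {"hand": 0, "offset": [0, 0, 0.1], "angular": [0, 0, 0]},
  {"hand": 0, "offset": [0, 0, 0.12], "angular": [0, 0, 0]},
  {"hand": 0.7, "offset": [0, 0, 0.12], "angular": [0, 0, 0]},
  {"hand": 0.75, "offset": [0, 0, 0.12], "angular": [0, 0, 0]},
  {"hand": 0.85, "offset": [0, 0, 0.12], "angular": [0, 0, 0]},
  {"hand": 1, "offset": [0, 0, 0.12], "angular": [0, 0, 0]},
  {"hand": 1, "offset": [0, 0, 0.12], "angular": [0, 0, 0]},
  {"hand": 1, "offset": [0, 0, 0.12], "angular": [0, 0, 0]},
])

```text
time: 21.45
tool_pos: [0.5321, 0.2063, 0.0245]
tcp_rot: [-0.22, 3.134, 0.0]
wrist_force: [-0.5, -0.2, -0.7]
width: 1.0
```

Call:
drive_tool([
  {"hand": 1, "offset": [0, 0, 2], "angular": [0, 0, 0]},
  {"hand": 1, "offset": [0, 0, 5], "angular": [0, 0, 0]},
  {"hand": 1, "offset": [0, 0, 10], "angular": [0, 0, 0]},
  {"hand": 1, "offset": [-1, -5, 14], "angular": [0, 0, 0]},
  {"hand": 1, "offset": [-2, -11, 15], "angular": [0, 0, 0]},
  {"hand": 1, "offset": [-4, -17, 15], "angular": [0, 0, 0]},
  {"hand": 1, "offset": [-5, -23, 15], "angular": [0, 0, 0]},
  {"hand": 1, "offset": [-5, -29, 15], "angular": [0, 0, 0]},
])

```text
time: 22.45
tool_pos: [0.4816, -0.0853, 0.1765]
tcp_rot: [-0.22, 3.131, -0.001]
wrist_force: [0.5, 0.7, -0.3]
width: 1.003
```

```bash
python3 - <<'E'
from h import *
s=bot.read_state();print(s['time'],s['tool_pos'],s['wrist_force'],s['width'])
ims=[]
for n,(x,y,w,h) in [('top',(130,150,95,145)),('scene',(395,225,105,145))]:
    c=cam(n);ims.append(cv2.resize(c['frame'][y:y+h,x:x+w],None,fx=4,fy=4,interpolation=cv2.INTER_CUBIC))
cv2.imwrite('pics/s7.png',cv2.convertScaleAbs(np.hstack(ims),alpha=1.3))
E
```

```text
22.45 [ 0.48156523 -0.08533993  0.17652044] [ 0.54258783  0.65311124 -0.2817301 ] 1.0032681820590026
```

View pics/s7.png

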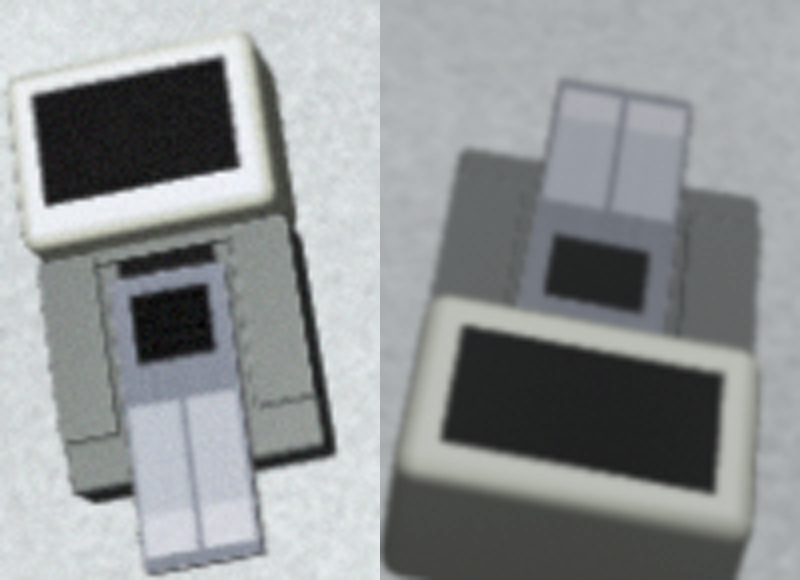

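```bash
python3 - <<'E'
from h import *
y=np.radians(7.3);X=np.array([np.cos(y),np.sin(y)]);Y=np.array([-X[1],X[0]]);o=np.array([.5863,.2127])
for n,x0,y0,off,P in [('top',130,150,0,dict(top=[(115,283),(223,263),(145,572),(265,549)],pad=[(132,299),(207,285),(215,350),(138,362)],floor=[(79,493),(332,453)],rail=[(118,436),(257,405),(104,263),(230,241)])),
 ('scene',395,225,380,dict(top=[(559,78),(692,102),(518,305)],pad=[(554,234),(650,250),(544,295),(643,311)],floor=[(462,148),(760,200)],rail=[]))]:
    c=cam(n)
    for k,z in(('top',.0505),('pad',.0515),('floor',.0425),('rail',.0455)):
        r=[]
        for u,v in P[k]:
            d=at_z(c,((u-off+.5)/4-.5+x0,(v+.5)/4-.5+y0),z)[:2]-o;r.append([round(1000*d@X,1),round(1000*d@Y,1)])
        print(n,k,r,np.mean(r,0) if r else '')
E
```

```text
top top [[np.float64(70.2), np.float64(27.1)], [np.float64(69.9), np.float64(-28.5)], [np.float64(-76.7), np.float64(31.2)], [np.float64(-76.3), np.float64(-28.9)]] [-3.225  0.225]
top pad [[np.float64(60.0), np.float64(19.3)], [np.float64(59.9), np.float64(-19.2)], [np.float64(26.2), np.float64(-18.7)], [np.float64(27.5), np.float64(20.4)]] [43.4   0.45]
top floor [[np.float64(-30.5), np.float64(60.7)], [np.float64(-34.0), np.float64(-67.2)]] [-32.25  -3.25]
top rail [[np.float64(-6.4), np.float64(36.7)], [np.float64(-3.9), np.float64(-34.4)], [np.float64(83.1), np.float64(32.6)], [np.float64(82.1), np.float64(-32.6)]] [38.725  0.575]
scene top [[np.float64(-75.5), np.float64(-29.1)], [np.float64(-75.3), np.float64(30.5)], [np.float64(72.0), np.float64(-29.2)]] [-26.26666667  -9.26666667]
scene pad [[np.float64(27.8), np.float64(-19.9)], [np.float64(26.6), np.float64(19.7)], [np.float64(64.5), np.float64(-19.7)], [np.float64(62.8), np.float64(19.9)]] [45.425  0.   ]
scene floor [[np.float64(-25.5), np.float64(-65.0)], [np.float64(-27.3), np.float64(64.3)]] [-26.4   -0.35]
scene rail []
```

Call:
drive_tool([
  {"hand": 0, "offset": [-0.5, 5.5, 0], "angular": [0, 0, -0.7]},
  {"hand": 0, "offset": [-0.9, 11, 0], "angular": [0, 0, -0.7]},
  {"hand": 0, "offset": [-0.9, 17, 0], "angular": [0, 0, -0.7]},
  {"hand": 0, "offset": [-0.9, 23, 0], "angular": [0, 0, -0.7]},
  {"hand": 0, "offset": [-0.9, 28.3, 0], "angular": [0, 0, -0.7]},
  {"hand": 0, "offset": [-0.9, 28.3, 0], "angular": [0, 0, -0.7]},
  {"hand": 0, "offset": [-0.9, 28.3, -4], "angular": [0, 0, -0.7]},
  {"hand": 0, "offset": [-0.9, 28.3, -4], "angular": [0, 0, -0.7]},
])

```text
time: 23.65
tool_pos: [0.4696, 0.1987, 0.1318]
tcp_rot: [0.202, -3.128, 0.003]
wrist_force: [-0.5, -0.3, -0.2]
width: -0.001
```

```bash
python3 - <<'E'
from h import *
s=bot.read_state();print(s['time'],s['tool_pos'],s['tcp_rot'],s['wrist_force'],s['width'])
E
```

```text
23.65 [0.4696442  0.19868885 0.13179686] [ 0.20236605 -3.12802683  0.00345639] [-0.5470211  -0.31756325 -0.20430363] -0.0011549852487351675
```

Call:
drive_tool([
  {"hand": 0, "offset": [0, -0.1, -4], "angular": [0, 0, 0]},
  {"hand": 0, "offset": [0, -0.1, -7.5], "angular": [0, 0, 0]},
  {"hand": 0, "offset": [0, -0.1, -9], "angular": [0, 0, 0]},
  {"hand": 0, "offset": [0, -0.1, -9.2], "angular": [0, 0, 0]},
  {"hand": 0, "offset": [0, -0.1, -9.2], "angular": [0, 0, 0]},
])

```text
time: 24.28
tool_pos: [0.4744, 0.1987, 0.044]
tcp_rot: [-0.2, 3.133, 0.001]
wrist_force: [0.6, 0.1, 0.6]
width: -0.001
```

Call:
drive_tool([
  {"hand": 0, "offset": [0.4, 0.05, 0], "angular": [0, 0, 0]},
  {"hand": 0, "offset": [0.8, 0.1, 0], "angular": [0, 0, 0]},
  {"hand": 0, "offset": [1.2, 0.15, 0], "angular": [0, 0, 0]},
  {"hand": 0, "offset": [1.2, 0.15, 0], "angular": [0, 0, 0]},
])

```text
time: 24.78
tool_pos: [0.4856, 0.2, 0.0427]
tcp_rot: [-0.2, 3.135, 0.0]
wrist_force: [-0.2, 0.4, -0.0]
width: -0.002
```

Call:
drive_tool([
  {"hand": 0, "offset": [0.2, 0.025, 0], "angular": [0, 0, 0]},
  {"hand": 0, "offset": [0.4, 0.05, 0], "angular": [0, 0, 0]},
  {"hand": 0, "offset": [0.4, 0.05, 0], "angular": [0, 0, 0]},
])

```text
time: 25.15
tool_pos: [0.4892, 0.2004, 0.0425]
tcp_rot: [0.2, -3.135, -0.0]
wrist_force: [-0.2, 0.3, 0.7]
width: -0.002
```

Call:
drive_tool([
  {"hand": 0, "offset": [0, 0, -0.35], "angular": [0, 0, 0]},
  {"hand": 0, "offset": [0.2, 0.025, -0.35], "angular": [0, 0, 0]},
  {"hand": 0, "offset": [0.4, 0.05, -0.35], "angular": [0, 0, 0]},
  {"hand": 0, "offset": [0.4, 0.05, -0.35], "angular": [0, 0, 0]},
])

```text
time: 25.65
tool_pos: [0.4934, 0.2009, 0.0392]
tcp_rot: [-0.2, 3.135, 0.0]
wrist_force: [-0.5, -1.2, 0.6]
width: -0.002
```

Call:
drive_tool([
  {"hand": 0, "offset": [0.1, 0.013, 0], "angular": [0, 0, 0]},
  {"hand": 0, "offset": [0.2, 0.025, 0], "angular": [0, 0, 0]},
  {"hand": 0, "offset": [0.2, 0.025, 0], "angular": [0, 0, 0]},
])

```text
time: 26.02
tool_pos: [0.4952, 0.2011, 0.0391]
tcp_rot: [-0.2, 3.135, -0.0]
wrist_force: [0.6, 0.1, -0.2]
width: 0.004
```

Call:
drive_tool([
  {"hand": 0, "offset": [0.1, 0.013, 0], "angular": [0, 0, 0]},
  {"hand": 0, "offset": [0.2, 0.025, 0], "angular": [0, 0, 0]},
  {"hand": 0, "offset": [0.2, 0.025, 0], "angular": [0, 0, 0]},
])

```text
time: 26.4
tool_pos: [0.4972, 0.2014, 0.0391]
tcp_rot: [-0.2, 3.135, 0.0]
wrist_force: [-1.3, 0.1, -0.1]
width: -0.0
```

Call:
drive_tool([
  {"hand": 0, "offset": [0.1, 0.013, 0], "angular": [0, 0, 0]},
  {"hand": 0, "offset": [0.1, 0.013, 0], "angular": [0, 0, 0]},
])

```text
time: 26.65
tool_pos: [0.4982, 0.2015, 0.0391]
tcp_rot: [-0.2, 3.135, 0.0]
wrist_force: [0.2, -1.5, -0.5]
width: -0.001
```

Call:
drive_tool([
  {"hand": 0, "offset": [0.1, 0.013, 0], "angular": [0, 0, 0]},
  {"hand": 0, "offset": [0.1, 0.013, 0], "angular": [0, 0, 0]},
])

```text
time: 26.9
tool_pos: [0.4984, 0.2015, 0.0389]
tcp_rot: [0.2, -3.134, 0.0]
wrist_force: [-2.6, -0.8, 1.8]
width: -0.002
```

```bash
cat > tm.py <<'E'
from h import *
# shift of carrier pad in scene image vs placed picture (pics/s7.png kept scaled) via template of raw pad region
import os
c=cam('scene')
f=cv2.cvtColor(c['frame'],cv2.COLOR_BGR2GRAY)[270:308,425:475].astype(float)
m=cv2.GaussianBlur(f,(0,0),1)
# dark pad centroid: subpixel weights inside pad surroundings
x0,y0=433-425,281-270
sub=m[y0-1:y0+24,x0-1:x0+34]; wgt=np.clip(75-sub,0,None) if sub.min()<60 else 0*sub
v,u=np.mgrid[0:sub.shape[0],0:sub.shape[1]]
u0=(wgt*u).sum()/wgt.sum()+x0-1+425;v0=(wgt*v).sum()/wgt.sum()+y0-1+270
y=np.radians(7.3);X=np.array([np.cos(y),np.sin(y)]);Y=np.array([-X[1],X[0]]);o=np.array([.5863,.2127])
d=at_z(c,(u0,v0),.0515)[:2]-o;print('pad reader xy mm',1000*d@X,1000*d@Y,'min/max',sub.min(),sub.max())
s=bot.read_state();print(s['tool_pos'],s['wrist_force'])
E
python3 tm.py
```

```text
pad reader xy mm 46.28457978513463 -0.10561337772000368 min/max 27.937841338397465 144.4544206920828
[0.49837531 0.20144918 0.03883051] [-2.35664367 -0.10939632  1.7512038 ]
```

Call:
drive_tool([
  {"hand": 0, "offset": [0.1, 0.013, 0], "angular": [0, 0, 0]},
  {"hand": 0, "offset": [0.2, 0.025, 0], "angular": [0, 0, 0]},
  {"hand": 0, "offset": [0.3, 0.038, 0], "angular": [0, 0, 0]},
  {"hand": 0, "offset": [0.3, 0.038, 0], "angular": [0, 0, 0]},
])

```text
time: 27.45
tool_pos: [0.5026, 0.202, 0.0389]
tcp_rot: [-0.201, 3.134, 0.0]
wrist_force: [-2.0, 0.3, -0.5]
width: -0.001
```

```bash
python3 tm.py
```

```text
pad reader xy mm 50.51165117750697 0.26629596096006924 min/max 27.67103617370555 144.93961343674488
[0.50256565 0.20205751 0.03892457] [-1.27818031 -0.05300918 -2.37184459]
```

Call:
drive_tool([
  {"hand": 0, "offset": [-0.5, -0.06, 0], "angular": [0, 0, 0]},
  {"hand": 0, "offset": [-2, -0.25, 0], "angular": [0, 0, 0]},
  {"hand": 0, "offset": [-3, -0.4, 3], "angular": [0, 0, 0]},
  {"hand": 0, "offset": [-3, -0.4, 8], "angular": [0, 0, 0]},
  {"hand": 0, "offset": [-3, -4, 12], "angular": [0, 0, 0]},
  {"hand": 0, "offset": [-3, -10, 13], "angular": [0, 0, 0]},
  {"hand": 0, "offset": [-3, -16, 13], "angular": [0, 0, 0]},
  {"hand": 0, "offset": [-3, -22, 13], "angular": [0, 0, 0]},
])

```text
time: 28.5
tool_pos: [0.4715, -0.0194, 0.1697]
tcp_rot: [-0.202, 3.133, -0.001]
wrist_force: [1.5, 0.2, -0.1]
width: 0.001
```

Call:
drive_tool([
  {"hand": 0, "offset": [0, -4, 0], "angular": [0, 0, 0]},
  {"hand": 0, "offset": [0, -4, 0], "angular": [0, 0, 0]},
  {"hand": 0, "offset": [0, -4, 0], "angular": [0, 0, 0]},
])

```text
time: 28.88
tool_pos: [0.4716, -0.0575, 0.169]
tcp_rot: [-0.199, 3.135, 0.001]
wrist_force: [-0.1, 0.3, -0.2]
width: 0.001
```

```bash
python3 tm.py; python3 - <<'E'
from h import *
c=cam('top');z=.0515
y=np.radians(7.3);X=np.array([np.cos(y),np.sin(y)]);Y=np.array([-X[1],X[0]]);o=np.array([.5863,.2127])
def rf(u,z): d=at_z(c,u,z)[:2]-o;return 1000*d@X,1000*d@Y
# rectify cradle at carrier-top plane, 0.5mm/px; reader x down rows -90..90, y +40..-40
xs=np.arange(-90,95,.5);ys=np.arange(40,-40.1,-.5)
G=np.array([[np.r_[o+X*a/1000+Y*b/1000,.0505] for b in ys] for a in xs]).reshape(-1,3)
uv=proj(c,G).astype(np.float32).reshape(len(xs),len(ys),2)
im=cv2.cvtColor(cv2.remap(c['frame'],uv,None,cv2.INTER_CUBIC),cv2.COLOR_BGR2GRAY)
sub=im[(xs>15)&(xs<75)][:,abs(ys)<26];m=sub<60
r,q=np.nonzero(m&(np.arange(m.shape[0])<112)[:,None])
n,l,st,ce=cv2.connectedComponentsWithStats(m.astype(np.uint8))
for i in range(1,n):
    if st[i,4]>100:
        p=np.argwhere(l==i)[:,::-1].astype(np.float32);print('comp',st[i],'x',15.5+ce[i][1]*.5,'y',25.5-ce[i][0]*.5,cv2.minAreaRect(p))
E
```

```text
pad reader xy mm 50.52119949888384 0.2607794847198832 min/max 26.964036995924165 137.90628734975576
[ 0.47166492 -0.05710112  0.16893511] [-0.0057857   0.26054451 -0.04426584]
comp [   9   30   79   73 5523] x 48.39516567083107 y 1.5458989679522013 ((48.0, 65.99999237060547), (71.99998474121094, 77.99998474121094), 90.0)
```

```bash
python3 -c "
from h import *
print(bot.finish_job())"
```

```text
the job is handed in; nothing more can be done
None
```

The carrier is in the reader's cradle, released, and the job is handed in at about 29 s; `finish_job` gave no verdict.

- **Slide out:** I pressed the thumb pad with closed fingertips at about 10 to 13 N. The first drag slipped, because the press had dropped to about 5 N. After I repositioned, the carrier slid out until its front end stuck out about 50 mm, with its centre still about 26 mm inside the edge.
- **Move:** I pinched it by its two sides at 80 N and lifted it. It hung level within about 0.6°. I then laid it in the cradle and let go.
- **Nudge:** the check after release put it about 3.5 mm short of the seat along the cradle. I pushed its front face about 4 mm with shut fingers, at about 2 N, and backed away.

**Last checks:**
- **Top camera:** about +1.4 mm from the seat along the cradle, up to 1.5 mm sideways, and no turn that I could measure.
- **Scene camera:** the raw reading was +3.5 mm along. Measured against the cradle edge in the same picture, which is offset by about as much, it comes to about 0 mm.
- **Disagreement:** the two cameras differ by 2 to 3 mm on length. Heights fitted from the pictures were also up to 3 mm low, so I used contact forces for height.
- **Not checked by eye:** my picture views were used up before the nudge, so the final position is known only from image measurements. I did not check the cup, bottle and box again, but every move passed well above or clear of them and no contact showed in the force readings.

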